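Find the tired press spring and open its clamp

TASK

Three spare leaf springs for the snap-fastener press are clamped in checking stands. Gently press the free tip of each one straight down until it meets its stop, never with more than 20 N, and feel how stiff it is; the brass collar under it is left behind at the lowest place. When all three have been tried, swing the clamp lever of the clearly softest spring fully over towards its tip to open it, leave the other two levers shut and everything else where it is.

Things in the scene. Friction and masses are not known exactly. Their poses are not given: they have to be found in the camera images.
- stand_a: Grey checking stand of leaf_a, base 190 x 55 mm bolted to the bench. Origin under its centre; its -x axis runs along the leaf towards the free tip. At +x stands the clamp (50 x 44 mm, top 75 mm high), with the clamp lever on it; under the leaf are a fixed rubber-capped stop post and, below the tip, the drag collar's pin.
- stand_b: Grey checking stand of leaf_b, base 190 x 55 mm bolted to the bench. Origin under its centre; its -x axis runs along the leaf towards the free tip. At +x stands the clamp (50 x 44 mm, top 75 mm high), with the clamp lever on it; under the leaf are a fixed rubber-capped stop post and, below the tip, the drag collar's pin.
- stand_c: Grey checking stand of leaf_c, base 190 x 55 mm bolted to the bench. Origin under its centre; its -x axis runs along the leaf towards the free tip. At +x stands the clamp (50 x 44 mm, top 75 mm high), with the clamp lever on it; under the leaf are a fixed rubber-capped stop post and, below the tip, the drag collar's pin.
- leaf_a: Spring-steel leaf, 112 x 20 x 3 mm, level when free. Origin where it leaves the clamp, 60 mm above the bench; -x runs to the free tip. It turns about the origin like a cantilever until it meets its stop (rubber-capped, about 5 N per mm more). Stiffness at the tip point 0.2 to 1 N per mm, not to be seen: one leaf has less than half of either other. Never over 20 N.
- leaf_b: Spring-steel leaf, 112 x 20 x 3 mm, level when free. Origin where it leaves the clamp, 60 mm above the bench; -x runs to the free tip. It turns about the origin like a cantilever until it meets its stop (rubber-capped, about 5 N per mm more). Stiffness at the tip point 0.2 to 1 N per mm, not to be seen: one leaf has less than half of either other. Never over 20 N.
- leaf_c: Spring-steel leaf, 112 x 20 x 3 mm, level when free. Origin where it leaves the clamp, 60 mm above the bench; -x runs to the free tip. It turns about the origin like a cantilever until it meets its stop (rubber-capped, about 5 N per mm more). Stiffness at the tip point 0.2 to 1 N per mm, not to be seen: one leaf has less than half of either other. Never over 20 N.
- leaf_a_tip (a point): Point to press on leaf_a: middle of its top face, 12 mm from the free end, 100 mm from the clamp, 61.5 mm above the bench when free. From free to the stop it goes down 8 to 16 mm, set differently on each stand.
- leaf_b_tip (a point): Point to press on leaf_b: middle of its top face, 12 mm from the free end, 100 mm from the clamp, 61.5 mm above the bench when free. From free to the stop it goes down 8 to 16 mm, set differently on each stand.
- leaf_c_tip (a point): Point to press on leaf_c: middle of its top face, 12 mm from the free end, 100 mm from the clamp, 61.5 mm above the bench when free. From free to the stop it goes down 8 to 16 mm, set differently on each stand.
- tell_a (a joint): Drag collar under leaf_a: brass bar 12 x 34 x 6 mm across the leaf, under the press point, sliding on an upright pin. Value: m pushed down; 0 (just under the leaf) at first. The leaf pushes it (about 0.5 N) and it stays at its lowest place: 8 to 16 mm once the leaf has been on its stop.
- tell_b (a joint): Drag collar under leaf_b: brass bar 12 x 34 x 6 mm across the leaf, under the press point, sliding on an upright pin. Value: m pushed down; 0 (just under the leaf) at first. The leaf pushes it (about 0.5 N) and it stays at its lowest place: 8 to 16 mm once the leaf has been on its stop.
- tell_c (a joint): Drag collar under leaf_c: brass bar 12 x 34 x 6 mm across the leaf, under the press point, sliding on an upright pin. Value: m pushed down; 0 (just under the leaf) at first. The leaf pushes it (about 0.5 N) and it stays at its lowest place: 8 to 16 mm once the leaf has been on its stop.
- lever_a (a joint): Clamp lever of leaf_a, on top of its clamp. Value 0 = shut, leaning 0.6 rad away from the leaf's free tip; 1.2 rad = fully open, leaning 0.6 rad towards the tip. May start up to 0.15. Stays where it is left; about 2 N at the knob moves it. Its pivot runs across the leaf, 80 mm above the bench, 25 mm behind leaf_a's origin (along the leaf's +x).
- lever_b (a joint): Clamp lever of leaf_b, on top of its clamp. Value 0 = shut, leaning 0.6 rad away from the leaf's free tip; 1.2 rad = fully open, leaning 0.6 rad towards the tip. May start up to 0.15. Stays where it is left; about 2 N at the knob moves it. Its pivot runs across the leaf, 80 mm above the bench, 25 mm behind leaf_b's origin (along the leaf's +x).
- lever_c (a joint): Clamp lever of leaf_c, on top of its clamp. Value 0 = shut, leaning 0.6 rad away from the leaf's free tip; 1.2 rad = fully open, leaning 0.6 rad towards the tip. May start up to 0.15. Stays where it is left; about 2 N at the knob moves it. Its pivot runs across the leaf, 80 mm above the bench, 25 mm behind leaf_c's origin (along the leaf's +x).
- lever_a_knob (a point): Centre of the black bar knob (20 mm thick, 30 mm long across the leaf) at the end of lever_a, 50 mm from the pivot; about 121 mm above the bench when shut. Nothing stands behind it within 40 mm.
- lever_b_knob (a point): Centre of the black bar knob (20 mm thick, 30 mm long across the leaf) at the end of lever_b, 50 mm from the pivot; about 121 mm above the bench when shut. Nothing stands behind it within 40 mm.
- lever_c_knob (a point): Centre of the black bar knob (20 mm thick, 30 mm long across the leaf) at the end of lever_c, 50 mm from the pivot; about 121 mm above the bench when shut. Nothing stands behind it within 40 mm.
- cream_jar: Glass jar with black cap, 64 mm across, 50 mm tall; bystander, to be left where it is. Origin at its underside.
- jar_lid: Loose black lid, 44 mm across, 12 mm tall, lying between two stands; bystander, to be left where it is. Origin at its underside.
- wax_tin: Small round tin, 42 mm across, 20 mm tall, lying between two stands; bystander, to be left where it is. Origin at its underside.
- brush: Horsehair brush with wooden back, 150 x 50 x 43 mm, bristles down; bystander, to be left where it is. Origin at its underside.
- mallet: Rubber mallet lying down, 245 mm long, head 50 mm thick; bystander, to be left where it is. Origin at its underside.
- screwdriver: Screwdriver lying down; bystander, to be left where it is. Origin at its underside.

How it is judged:
By the outcome, as a careful person would: the job done as asked, in the order asked, and still so for the second after the job is handed in, with the robot touching nothing.
It also fails if it takes over 58 s, if anything falls off the work surface, if the arm or the gripper's body presses on something with over 40 N, if the wrist force passes 120 N, or if a joint passes its speed limit or range.

ROBOT

A 6-joint arm with a two-finger parallel gripper is mounted at the origin on the work surface. World frame = base frame: x ahead of the robot, y to its left, z up, the work surface at z = 0. Lengths are in m, angles in rad, forces in N, time in s.
With the tool pointing down it reaches from about 0.275 to 0.725 m from the base axis. Payload 5.6 kg.
Tool frame: the origin (TCP) lies at the very end of the fingers, on their centre line; the grasp point (between the pads) lies 19 mm behind it; x points along the fingers, y is the direction in which the jaws open and shut, and the axes are right-handed (so a half turn about x gives the same grasp; the last joint's range is limited). The gripper opens to 85 mm and grips with 20 to 120 N. Pads are 22 mm wide; open, the fingers measure 114 mm over their backs; the gripper's body (76 mm by 85 mm) begins 54 mm behind the grasp point. The pads swing forward as they close: fully open they stand 13 mm farther back than shut.
Start: joints at [1.505, 0.255, 0.108, 0, -1.424, -0.285], TCP at [0.189, 0.517, 0.231] pointing down, gripper open.
Joint ranges: [-2.95, 2.95], [-1.21, 1.97], [-1.09, 1.5], [-2.87, 1.71], [-2.94, -0.07], [-3.05, 3.05]. Speed limits (rad/s): [2.57, 2.57, 3.14, 3.14, 3.14, 3.14].

INTERFACE

Orientations are given as a unit quaternion [w, x, y, z].
In Python, from station import manip, snapshot, camera_info gives the robot as it stands.
- The arm moves only by the tool apply_moves, never from a script. Its argument "increments" is a list that holds one entry, the list of rows, each a list of 5 numbers: the opening, from -1 (shut) to 1 (fully open), so that 0 is half open, then the shift along the tool's x, y, z in cm, then the turn about the tool's x in rad. In form: [[[fingers, x, y, z, turn], ...]]. A call has 1 to 12 rows; each row shifts and turns the commanded pose from where the row before left it, along the tool's axes as they then stand; what a row does not reach is not made up. A row lasts 1/12 s, in which the tool goes at most 41.7 mm and 7.16 degrees, less where a joint would pass 70% of its speed; a pose out of reach is approached as far as the arm can. A call is refused whole if a number of a shift passes 4.17 or a number of a turn 0.125, either way. A call with a gripper value outside its range is refused whole. The fingers move at their own pace and stop on an object; "newtons" is the grip in N (left out, the last holds). Time passes only in rows, so rows that do not move let the fingers close. It gives the time, the measured TCP pose, the force and the opening at its end, in the units of the state.
- manip.get_state(): the state, without advancing time (a new reading comes with each control period).
- snapshot(name): name is "scene" or "top"; returns the picture (420x560x3 uint8, red, green, blue); there is no depth.
- camera_info(name): a dict with "fx", "fy", "cx", "cy" (pixels), "rvec" (rotation vector, rad) and "tvec" (3), from world to camera coordinates, as OpenCV has them. Camera axes: x right, y down, z forward; pixel columns grow to the right and rows downward; lengths in m; the calibration is good to about 2 mm. A picture is of the moment at which its call begins. camera_info takes no time and is no camera call.
- manip.close_job(): hands the job in, once; it reports no verdict.
The state is a dict: "clock": time; "joints": joint angles; "dq": joint speeds; "joint_efforts": joint torques, N m; "eef_pos": TCP position; "tcp_rot": TCP orientation; "ft_force": force on the tool from outside, world axes, zero at the start; "torque": the same for the moment, N m; "opening": opening from 0.0 (shut) to 1.0 (fully open).
Only numpy, scipy, OpenCV 4.12 (cv2) and the standard library are available. Lean on these libraries where they do the work, as an engineer would, in place of code of your own. Each camera call takes 0.05 s, during which the arm holds its last target. There are 200 camera calls.

## Working session

There is one attempt and no reset: what is moved stays moved. The work goes in short steps, Python scripts to look and compute and a tool call to move; the robot and the scene stay as the last step left them, time stands still between calls to the robot, and variables do not carry over. Pictures are saved under pics/ and viewed, about 8 in all and at most 12, crops included, and the job is handed in when it is done.

Besides the shell and the picture viewer there is one more tool, called after "Request:" in YAML: its name, and indented under it one key for each argument. apply_moves: Moves the arm, as the interface text tells. Its arguments: {"type":"object","properties":{"increments":{"type":"array"},"newtons":{"type":"number"}},"required":["increments"]}

```bash
mkdir -p pics; ls; python3 - <<'E'
from station import manip, snapshot, camera_info
import cv2
print(manip.get_state())
for n in("scene","top"):
    cv2.imwrite(f"pics/{n}0.png",cv2.resize(snapshot(n)[:,:,::-1],(800,600),interpolation=cv2.INTER_CUBIC)); print(camera_info(n))
E
```

```text
pics
{'clock': 0.0, 'joints': array([ 1.50460915e+00,  2.55760565e-01,  1.07004277e-01, -4.60239207e-04,
       -1.42389689e+00, -2.84597971e-01]), 'dq': array([ 0.00030443,  0.00115344,  0.00039189, -0.00070755, -0.00080171,
       -0.00088504]), 'joint_efforts': array([-5.66783638e-04, -3.86625624e+01,  2.37937099e+01,  5.36517173e+00,
       -6.24855340e-03, -1.01963860e-05]), 'eef_pos': array([0.18878025, 0.51606235, 0.23039075]), 'tcp_rot': array([ 0.1227398 , -0.69616549,  0.12408006,  0.69634236]), 'ft_force': array([ 0.19741444, -0.23250687,  0.38300496]), 'torque': array([ 0.0043459 , -0.0335423 , -0.02470811]), 'opening': 0.9969421762407441}
{'fx': 494.19179263735606, 'fy': 494.19179263735606, 'cx': 275.26462419557095, 'cy': 210.34573416733642, 'rvec': array([ 1.1061154 ,  2.20858406, -1.14054756]), 'tvec': array([ 0.26056246, -0.14548892,  1.89978346])}
{'fx': 405.11306117292776, 'fy': 405.11306117292776, 'cx': 277.83503713118193, 'cy': 208.03845759226257, 'rvec': array([ 2.14374116, -2.16244027,  0.15129966]), 'tvec': array([0.01629938, 0.50350762, 1.04127253])}
```

View pics/top0.png

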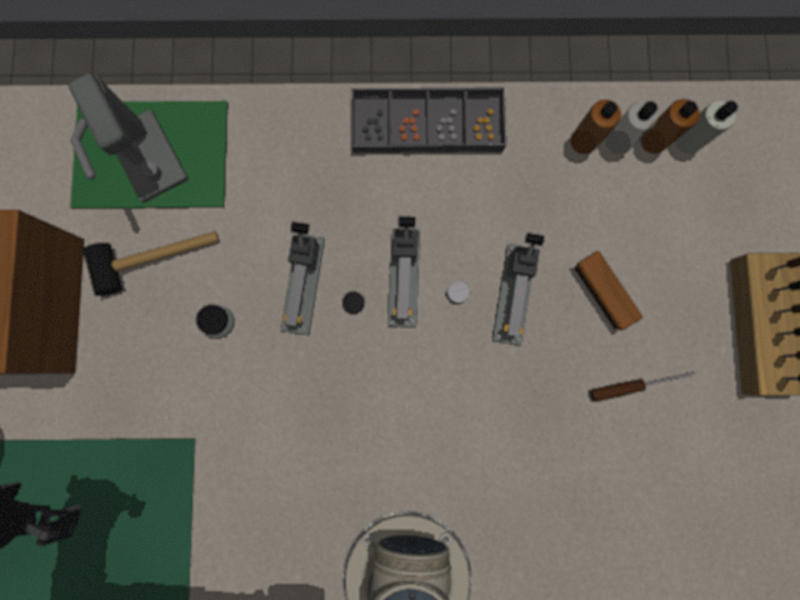

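View pics/scene0.png

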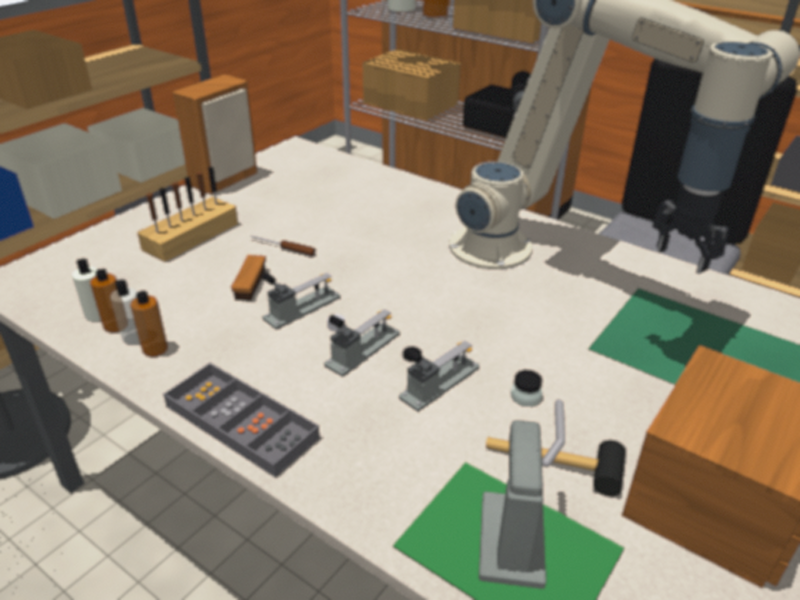

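The top view shows three stands at about (300,280), (404,277) and (517,292), with tips towards the robot, brass collar ends beside each tip and black knobs at the far end. Next I'll measure them.

```bash
cat > h.py <<'E'
import numpy as np, cv2
from station import manip, snapshot, camera_info
def ray(n,uv,z):
    c=camera_info(n); R=cv2.Rodrigues(c["rvec"])[0]; C=-R.T@c["tvec"]
    d=R.T@np.array([(uv[0]-c["cx"])/c["fx"],(uv[1]-c["cy"])/c["fy"],1])
    return (C+d*(z-C[2])/d[2])
def proj(n,p):
    c=camera_info(n); K=np.array([[c["fx"],0,c["cx"]],[0,c["fy"],c["cy"]],[0,0,1]])
    return cv2.projectPoints(np.float64([p]),c["rvec"],c["tvec"],K,None)[0].ravel()
E
python3 - <<'E'
from h import *
im=snapshot("top"); cv2.imwrite("pics/raw.png",im[:,:,::-1])
crop=im[140:250,190:390]
cv2.imwrite("pics/crop.png",cv2.resize(crop[:,:,::-1],(800,440),interpolation=cv2.INTER_NEAREST))
hsv=cv2.cvtColor(im,cv2.COLOR_RGB2HSV); i=im.astype(int)
def comps(m,name,z,amin):
    m=m.astype(np.uint8); m[:150]=0;m[250:]=0;m[:,:190]=0;m[:,390:]=0
    n,l,s,c=cv2.connectedComponentsWithStats(m)
    for k in range(1,n):
        if s[k,4]>=amin:
            ys,xs=np.where(l==k); (cx,cy),wh,a=cv2.minAreaRect(np.c_[xs,ys].astype(np.float32))
            print(name,s[k],c[k].round(1),"rect",np.round([cx,cy,*wh,a],1),ray("top",c[k],z).round(4))
comps((hsv[:,:,1]>120)&(hsv[:,:,2]>120),"brass",.0585,2)
comps(im.max(2)<35,"dark",.121,8)
comps((i[:,:,2]-i[:,:,0]>=0)&(im.max(2)>110),"leaf",.0615,20)
E
```

```text
brass [276 216   1   4   4] [276.  217.5] rect [276.  217.5   3.    0.  -90. ] [0.4757 0.017  0.0585]
brass [286 217   2   3   6] [286.5 218. ] rect [286.5 218.    2.    1.   90. ] [ 0.4741 -0.0101  0.0585]
brass [198 221   2   3   6] [198.5 222. ] rect [198.5 222.    2.    1.   90. ] [0.4657 0.2171 0.0585]
brass [208 222   3   3   6] [209.2 223. ] rect [209.2 223.1   1.3   2.7  26.6] [0.4629 0.1895 0.0585]
brass [353 228   3   3   8] [354.1 229.1] rect [354. 229.   2.   2.  90.] [ 0.4438 -0.1841  0.0585]
brass [364 230   2   3   6] [364.5 231. ] rect [364.5 231.    2.    1.   90. ] [ 0.4387 -0.2107  0.0585]
dark [280 153  10   6  52] [284.6 155.3] rect [284.5 155.5   5.    9.   90. ] [ 0.6239 -0.0057  0.121 ]
dark [205 156  11   7  57] [209.6 159.4] rect [209.7 159.4  10.    5.6   9.5] [0.6149 0.1804 0.121 ]
dark [277 161   5   4  13] [279.1 162.8] rect [279.  162.5   3.    4.   90. ] [0.6049 0.0083 0.121 ]
dark [369 164  11   7  57] [373.9 167.2] rect [373.9 167.4  10.4   5.8   9.5] [ 0.5918 -0.2264  0.121 ]
dark [361 173   8   4  22] [364.6 174.8] rect [364.5 174.5   3.    7.   90. ] [ 0.5728 -0.2025  0.121 ]
dark [241 205   8  13  31] [243.3 210.8] rect [243.6 210.4   5.1  13.   18.4] [0.4856 0.0966 0.121 ]
leaf [314 198  14  14 116] [320.3 204.5] rect [320.  204.3  13.2  12.8  36.9] [ 0.5083 -0.0981  0.0615]
```

View pics/crop.png

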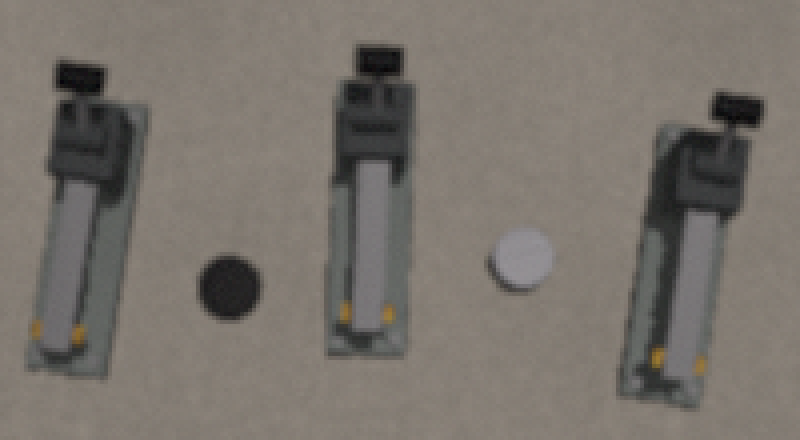

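```bash
cat >> h.py <<'E'
from scipy.spatial.transform import Rotation as Ro
T=dict(L=(np.array([.4643,.2033]),-.15),M=(np.array([.4749,.0035]),-.061),R=(np.array([.4413,-.1974]),-.19))
def plan(xy,z,yaw):
    s=manip.get_state(); q=s["tcp_rot"]; R=Ro.from_quat([q[1],q[2],q[3],q[0]]).as_matrix()
    # tool y across the leaf: turn about tool x (down), so world yaw = -turn
    a=np.arctan2(R[1,1],R[0,1]); t=-((yaw+np.pi/2-a+np.pi/2)%np.pi-np.pi/2)
    d=np.r_[xy,z]-s["eef_pos"]
    print("clock",s["clock"].round(2),"pos",s["eef_pos"].round(4),"xaxis",R[:,0].round(3),"F",s["ft_force"].round(2),"j6",s["joints"][5].round(2))
    print("turn",t.round(3),"shift cm now",(R.T@d*100).round(2),"after turn",((R@Ro.from_rotvec([t,0,0]).as_matrix()).T@d*100).round(2))
E
python3 -c "
from h import *
plan(*[T['L'][0],.2,T['L'][1]])"
```

```text
Traceback (most recent call last):
  File "h.py", line 17, in plan
    print("clock",s["clock"].round(2),"pos",s["eef_pos"].round(4),"xaxis",R[:,0].round(3),"F",s["ft_force"].round(2),"j6",s["joints"][5].round(2))
                  ^^^^^^^^^^^^^^^^
AttributeError: 'float' object has no attribute 'round'
```

```bash
sed -i 's/s\["clock"\].round(2)/round(s["clock"],2)/' h.py; python3 -c "
from h import *
plan(*[T['L'][0],.2,T['L'][1]])"
```

```text
clock 0.15 pos [0.1888 0.5162 0.2306] xaxis [-0.    -0.001 -1.   ] F [ 0.29 -0.62 -0.07] j6 -0.28
turn -0.201 shift cm now [  3.09  19.91 -36.62] after turn [  3.09  26.82 -31.91]
```

Request:
apply_moves:
  increments:
    - [[-1, 0, 0, 0, -0.1], [-1, 0, 0, 0, -0.1], [-1, 0, 2, -2.4, 0], [-1, 0, 2.4, -2.8, 0], [-1, 0, 2.4, -2.8, 0], [-1, 0, 2.4, -2.8, 0], [-1, 0, 2.4, -2.8, 0], [-1, 0, 2.4, -2.8, 0], [-1, 0, 2.4, -2.8, 0], [-1, 0, 2.4, -2.8, 0], [-1, 0, 2.4, -2.8, 0], [-1, 0, 2.4, -2.8, 0]]
  newtons: 40

```text
clock: 1.15
eef_pos: [0.4271, 0.2401, 0.2312]
tcp_rot: [0.053, -0.705, 0.053, 0.705]
ft_force: [0.8, 1.1, 0.4]
opening: -0.004
```

```bash
python3 -c "
from h import *
plan(T['L'][0],.075,T['L'][1])"
```

```text
clock 1.15 pos [0.4271 0.2401 0.2312] xaxis [-0.  0. -1.] F [0.8  1.12 0.4 ] j6 0.59
turn -0.001 shift cm now [15.62  3.07 -4.24] after turn [15.62  3.08 -4.23]
```

Request:
apply_moves:
  increments:
    - [[-1, 0, 1.6, -2.1, 0], [-1, 1, 1.5, -2.1, 0], [-1, 2, 0, 0, 0], [-1, 3, 0, 0, 0], [-1, 3, 0, 0, 0], [-1, 3, 0, 0, 0], [-1, 2, 0, 0, 0], [-1, 1, 0, 0, 0], [-1, 0, 0, 0, 0], [-1, 0, 0, 0, 0], [-1, 0, 0, 0, 0]]

```text
clock: 2.07
eef_pos: [0.4643, 0.2055, 0.0829]
tcp_rot: [-0.054, 0.706, -0.053, -0.704]
ft_force: [0.1, -0.7, -0.8]
opening: -0.003
```

```bash
python3 -c "
from h import *
plan(T['L'][0],.0615,T['L'][1])
a=[snapshot('top')[150:250,190:290],snapshot('scene')[210:310,260:380]]
cv2.imwrite('pics/l1.png',np.hstack([cv2.resize(x[:,:,::-1],(400,400),interpolation=cv2.INTER_CUBIC) for x in a]))"
```

```text
clock 2.07 pos [0.4643 0.2055 0.0829] xaxis [ 0.002  0.001 -1.   ] F [ 0.15 -0.65 -0.77] j6 0.69
turn -0.0 shift cm now [ 2.14  0.22 -0.03] after turn [ 2.14  0.22 -0.03]
```

View pics/l1.png

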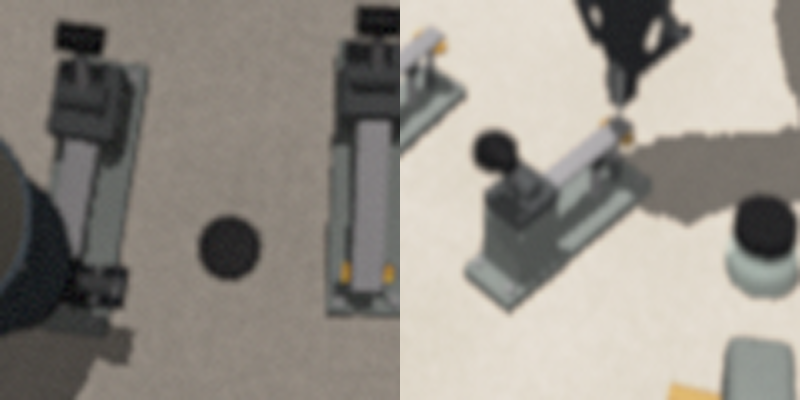

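The scene crop shows the closed fingertip centred over the brass collar and tip, about 20 mm above it. Now I'll go down to just above contact.

Request:
apply_moves:
  increments:
    - [[-1, 0.8, 0.2, 0, 0], [-1, 0.8, 0, 0, 0], [-1, 0.2, 0, 0, 0], [-1, 0, 0, 0, 0], [-1, 0, 0, 0, 0]]

```text
clock: 2.58
eef_pos: [0.4628, 0.2026, 0.063]
tcp_rot: [0.053, -0.705, 0.053, 0.705]
ft_force: [0.1, -0.3, 0.4]
opening: -0.001
```

```bash
cat >> h.py <<'E'
def feel(n=4):
    F=[];Z=[]
    for _ in range(n):
        snapshot("top"); s=manip.get_state(); F.append(s["ft_force"]); Z.append(s["eef_pos"])
    print("t",round(s["clock"],2),"pos",np.mean(Z,0).round(5),"F",np.mean(F,0).round(2),"sd",np.std(F,0).round(2))
E
python3 -c "
from h import *
feel(5)"
```

```text
t 2.83 pos [0.46312 0.20289 0.06345] F [0.25 0.13 0.31] sd [0.22 0.48 0.46]
```

Request:
apply_moves:
  increments:
    - [[-1, 0.2, 0, 0, 0], [-1, 0.2, 0, 0, 0], [-1, 0.2, 0, 0, 0], [-1, 0.2, 0, 0, 0], [-1, 0, 0, 0, 0], [-1, 0, 0, 0, 0]]

```text
clock: 3.33
eef_pos: [0.4633, 0.203, 0.0556]
tcp_rot: [-0.053, 0.705, -0.053, -0.705]
ft_force: [-0.2, -0.3, 4.6]
opening: -0.002
```

```bash
python3 -c "
from h import *
feel(4)"
```

```text
t 3.53 pos [0.46334 0.20299 0.05563] F [0.4  0.05 3.55] sd [0.28 0.54 0.31]
```

Request:
apply_moves:
  increments:
    - [[-1, 0.1, 0, 0, 0], [-1, 0.1, 0, 0, 0], [-1, 0, 0, 0, 0], [-1, 0, 0, 0, 0]]

```text
clock: 3.87
eef_pos: [0.4634, 0.203, 0.0536]
tcp_rot: [-0.053, 0.705, -0.053, -0.705]
ft_force: [1.1, 0.3, 5.8]
opening: 0.002
```

```bash
python3 -c "
from h import *
feel(3)"
```

```text
t 4.02 pos [0.46344 0.20297 0.05366] F [0.71 0.12 5.66] sd [0.73 0.68 0.38]
```

Request:
apply_moves:
  increments:
    - [[-1, 0.1, 0, 0, 0], [-1, 0, 0, 0, 0], [-1, 0, 0, 0, 0]]

```text
clock: 4.27
eef_pos: [0.4635, 0.203, 0.0528]
tcp_rot: [-0.053, 0.706, -0.053, -0.705]
ft_force: [0.3, -0.3, 5.3]
opening: 0.002
```

```bash
python3 -c "
from h import *
feel(3)"
```

```text
t 4.42 pos [0.4635  0.20298 0.05277] F [0.83 0.19 5.92] sd [0.39 0.77 0.94]
```

Request:
apply_moves:
  increments:
    - [[-1, 0.1, 0, 0, 0], [-1, 0, 0, 0, 0], [-1, 0, 0, 0, 0]]

```text
clock: 4.67
eef_pos: [0.4636, 0.203, 0.0518]
tcp_rot: [-0.053, 0.706, -0.053, -0.705]
ft_force: [-0.1, -0.3, 6.8]
opening: 0.004
```

```bash
python3 -c "
from h import *
feel(3)"
```

```text
t 4.82 pos [0.46357 0.20299 0.05187] F [0.42 0.09 7.  ] sd [0.35 0.17 0.41]
```

Request:
apply_moves:
  increments:
    - [[-1, 0.1, 0, 0, 0], [-1, 0, 0, 0, 0], [-1, 0, 0, 0, 0]]

```text
clock: 5.07
eef_pos: [0.4637, 0.203, 0.051]
tcp_rot: [-0.053, 0.706, -0.053, -0.705]
ft_force: [0.1, -0.4, 8.5]
opening: 0.004
```

```bash
python3 -c "
from h import *
feel(3)"
```

```text
t 5.22 pos [0.46365 0.20297 0.051  ] F [-0.21 -0.36  7.81] sd [0.39 0.25 0.27]
```

Request:
apply_moves:
  increments:
    - [[-1, 0.1, 0, 0, 0], [-1, 0, 0, 0, 0], [-1, 0, 0, 0, 0]]

```text
clock: 5.47
eef_pos: [0.4637, 0.203, 0.0503]
tcp_rot: [-0.053, 0.706, -0.053, -0.704]
ft_force: [-1.0, -0.3, 9.7]
opening: -0.003
```

```bash
python3 -c "
from h import *
feel(3)"
```

```text
t 5.62 pos [0.46372 0.20298 0.05036] F [-0.54 -0.35  9.94] sd [0.11 0.18 0.31]
```

Request:
apply_moves:
  increments:
    - [[-1, 0.1, 0, 0, 0], [-1, 0, 0, 0, 0], [-1, 0, 0, 0, 0]]

```text
clock: 5.87
eef_pos: [0.4638, 0.203, 0.0498]
tcp_rot: [-0.053, 0.706, -0.053, -0.704]
ft_force: [-2.1, -1.8, 13.3]
opening: 0.002
```

```bash
python3 -c "
from h import *
feel(3)"
```

```text
t 6.02 pos [0.4638  0.20301 0.04978] F [-1.99 -1.06 12.75] sd [0.13 0.69 0.64]
```

Left leaf: linear at about 0.7–0.8 N/mm, then the slope jumps to about 5 N/mm, so it is on its stop. Lifting and moving to the middle stand.

Request:
apply_moves:
  increments:
    - [[-1, -0.8, 0, 0, 0], [-1, -2, 0, 0, 0], [-1, -3.5, 0, 0, 0], [-1, -3.5, 0, 0, 0], [-1, -0.5, 0, 0, -0.09]]

```text
clock: 6.43
eef_pos: [0.4651, 0.2038, 0.1567]
tcp_rot: [-0.023, 0.709, -0.02, -0.704]
ft_force: [0.6, -0.0, 0.7]
opening: -0.001
```

```bash
python3 -c "
from h import *
plan(T['M'][0],.0645,T['M'][1])"
```

```text
clock 6.43 pos [0.4651 0.2038 0.1567] xaxis [ 0.007  0.004 -1.   ] F [ 0.62 -0.01  0.66] j6 0.79
turn 0.001 shift cm now [ 9.15 19.97 -2.12] after turn [ 9.15 19.97 -2.13]
```

Request:
apply_moves:
  increments:
    - [[-1, 0, 2, -0.2, 0], [-1, 0, 4, -0.4, 0], [-1, 0, 4, -0.4, 0], [-1, 0, 4, -0.4, 0], [-1, 0, 4, -0.4, 0], [-1, 1, 2, -0.2, 0], [-1, 2.5, 0, 0, 0], [-1, 2.5, 0, 0, 0], [-1, 1, 0, 0, 0], [-1, 0, 0, 0, 0], [-1, 0, 0, 0, 0]]

```text
clock: 7.35
eef_pos: [0.4699, 0.0017, 0.0806]
tcp_rot: [0.021, -0.706, 0.022, 0.708]
ft_force: [0.7, -0.6, 0.6]
opening: -0.002
```

```bash
python3 -c "
from h import *
plan(T['M'][0],.0645,T['M'][1])"
```

```text
clock 7.35 pos [0.4699 0.0017 0.0806] xaxis [-0.003 -0.001 -1.   ] F [ 0.7  -0.64  0.58] j6 1.17
turn 0.0 shift cm now [ 1.61 -0.21 -0.49] after turn [ 1.61 -0.21 -0.49]
```

Request:
apply_moves:
  increments:
    - [[-1, 0.8, -0.1, -0.3, 0], [-1, 0.6, 0, 0, 0], [-1, 0, 0, 0, 0], [-1, 0, 0, 0, 0], [-1, 0, 0, 0, 0]]

```text
clock: 7.77
eef_pos: [0.474, 0.0029, 0.0676]
tcp_rot: [-0.021, 0.707, -0.021, -0.707]
ft_force: [-0.1, -0.3, 0.3]
opening: 0.003
```

```bash
python3 -c "
from h import *
feel(4)
plan(T['M'][0],.0645,T['M'][1])"
```

```text
t 7.97 pos [0.47405 0.00284 0.06762] F [-0.06  0.18  0.37] sd [0.68 0.33 0.44]
clock 7.97 pos [0.474  0.0028 0.0676] xaxis [ 0.001  0.    -1.   ] F [-0.14  0.05  0.14] j6 1.17
turn 0.0 shift cm now [ 0.31 -0.07 -0.08] after turn [ 0.31 -0.07 -0.08]
```

Within 1 mm. Pressing about 6 mm.

Request:
apply_moves:
  increments:
    - [[-1, 0.3, 0, 0, 0], [-1, 0.3, 0, 0, 0], [-1, 0.3, 0, 0, 0], [-1, 0.3, 0, 0, 0], [-1, 0, 0, 0, 0], [-1, 0, 0, 0, 0]]

```text
clock: 8.47
eef_pos: [0.4741, 0.0028, 0.0555]
tcp_rot: [-0.021, 0.707, -0.021, -0.707]
ft_force: [-0.4, 0.7, 5.2]
opening: 0.0
```

```bash
python3 -c "
from h import *
feel(4)"
```

```text
t 8.67 pos [0.4741  0.00278 0.05564] F [-0.89  0.43  4.77] sd [0.24 0.33 0.28]
```

Request:
apply_moves:
  increments:
    - [[-1, 0.1, 0, 0, 0], [-1, 0.1, 0, 0, 0], [-1, 0, 0, 0, 0], [-1, 0, 0, 0, 0]]

```text
clock: 9.0
eef_pos: [0.4742, 0.0028, 0.0538]
tcp_rot: [-0.021, 0.707, -0.021, -0.706]
ft_force: [-1.5, 0.5, 6.0]
opening: 0.004
```

```bash
python3 -c "
from h import *
feel(3)"
```

```text
t 9.15 pos [0.47421 0.00279 0.05378] F [-0.73  0.24  6.57] sd [0.24 0.44 0.28]
```

Request:
apply_moves:
  increments:
    - [[-1, 0.1, 0, 0, 0], [-1, 0, 0, 0, 0], [-1, 0, 0, 0, 0]]

```text
clock: 9.4
eef_pos: [0.4743, 0.0028, 0.053]
tcp_rot: [-0.021, 0.707, -0.021, -0.706]
ft_force: [-1.7, 0.7, 9.6]
opening: -0.003
```

```bash
python3 -c "
from h import *
feel(3)"
```

```text
t 9.55 pos [0.47427 0.00277 0.05308] F [-2.24 -0.12  8.99] sd [0.48 0.48 0.18]
```

Request:
apply_moves:
  increments:
    - [[-1, 0.1, 0, 0, 0], [-1, 0, 0, 0, 0], [-1, 0, 0, 0, 0]]

```text
clock: 9.8
eef_pos: [0.4743, 0.0028, 0.0525]
tcp_rot: [-0.021, 0.707, -0.021, -0.706]
ft_force: [-3.8, 0.1, 12.8]
opening: 0.001
```

```bash
python3 -c "
from h import *
feel(3)"
```

```text
t 9.95 pos [0.47432 0.00276 0.05246] F [-3.53  0.7  12.14] sd [0.22 0.16 0.86]
```

Request:
apply_moves:
  increments:
    - [[-1, 0.1, 0, 0, 0], [-1, 0, 0, 0, 0], [-1, 0, 0, 0, 0]]

```text
clock: 10.2
eef_pos: [0.4744, 0.0027, 0.0518]
tcp_rot: [-0.021, 0.707, -0.021, -0.706]
ft_force: [-4.8, 0.6, 15.6]
opening: 0.0
```

```bash
python3 -c "
from h import *
feel(3)"
```

```text
t 10.35 pos [0.4744  0.00277 0.05185] F [-4.73  1.1  15.61] sd [0.46 0.15 0.3 ]
```

Middle leaf: on its stop (about 5 N/mm in the last steps), with k at about 0.8–0.9. Now to the right stand.

Request:
apply_moves:
  increments:
    - [[-1, -0.8, 0, 0, 0], [-1, -2, 0, 0, 0], [-1, -3.5, 0, 0, 0], [-1, -3.5, 0, 0, 0], [-1, -0.5, 0, 0, 0.12], [-1, 0, 0, 0, 0.009], [-1, 0, 0, 0, 0]]

```text
clock: 10.93
eef_pos: [0.4734, 0.0029, 0.1529]
tcp_rot: [0.067, -0.704, 0.066, 0.704]
ft_force: [-0.3, 0.1, 0.2]
opening: -0.003
```

```bash
python3 -c "
from h import *
plan(T['R'][0],.0675,T['R'][1])"
```

```text
clock 10.93 pos [0.4734 0.0029 0.1529] xaxis [-0.     0.001 -1.   ] F [-0.27  0.11  0.21] j6 1.04
turn 0.002 shift cm now [ 8.53 20.28 -0.6 ] after turn [ 8.53 20.28 -0.63]
```

Request:
apply_moves:
  increments:
    - [[-1, 0, 2.2, -0.1, 0], [-1, 0, 4, -0.1, 0], [-1, 0, 4, -0.1, 0], [-1, 0, 4, -0.1, 0], [-1, 0, 4, -0.1, 0], [-1, 1, 2.1, -0.1, 0], [-1, 2.5, 0, 0, 0], [-1, 2.5, 0, 0, 0], [-1, 1, 0, 0, 0], [-1, 0, 0, 0, 0], [-1, 0, 0, 0, 0], [-1, 0, 0, 0, 0]]

```text
clock: 11.93
eef_pos: [0.4416, -0.1978, 0.0835]
tcp_rot: [-0.066, 0.704, -0.067, -0.704]
ft_force: [0.6, 0.6, -0.1]
opening: -0.004
```

```bash
python3 -c "
from h import *
feel(3)
plan(T['R'][0],.0675,T['R'][1])"
```

```text
t 12.08 pos [ 0.44206 -0.19772  0.08405] F [0.17 0.25 0.4 ] sd [0.28 0.34 0.48]
clock 12.08 pos [ 0.4421 -0.1977  0.0841] xaxis [ 0.002 -0.    -1.   ] F [-0.14  0.68  0.95] j6 1.48
turn 0.001 shift cm now [ 1.66 -0.01  0.08] after turn [ 1.66 -0.01  0.08]
```

Request:
apply_moves:
  increments:
    - [[-1, 0.8, 0, 0, 0], [-1, 0.9, 0, 0, 0], [-1, 0.2, 0, 0, 0], [-1, 0.2, 0, 0, 0], [-1, 0.2, 0, 0, 0], [-1, 0.2, 0, 0, 0], [-1, 0.2, 0, 0, 0], [-1, 0.2, 0, 0, 0], [-1, 0, 0, 0, 0], [-1, 0, 0, 0, 0]]

```text
clock: 12.92
eef_pos: [0.4414, -0.1978, 0.0544]
tcp_rot: [-0.067, 0.704, -0.067, -0.704]
ft_force: [-2.1, 0.4, 1.2]
opening: 0.003
```

```bash
python3 -c "
from h import *
feel(4)"
```

```text
t 13.12 pos [ 0.44144 -0.19777  0.05442] F [-1.06  0.43  2.15] sd [0.17 0.72 0.36]
```

Request:
apply_moves:
  increments:
    - [[-1, 0.1, 0, 0, 0], [-1, 0.1, 0, 0, 0], [-1, 0, 0, 0, 0], [-1, 0, 0, 0, 0]]

```text
clock: 13.45
eef_pos: [0.4416, -0.1978, 0.0523]
tcp_rot: [-0.067, 0.704, -0.067, -0.704]
ft_force: [-1.0, -0.7, 3.1]
opening: 0.004
```

```bash
python3 -c "
from h import *
feel(3)"
```

```text
t 13.6 pos [ 0.44156 -0.19776  0.05236] F [-0.98  0.13  2.98] sd [0.35 0.28 0.49]
```

Request:
apply_moves:
  increments:
    - [[-1, 0.1, 0, 0, 0], [-1, 0, 0, 0, 0], [-1, 0, 0, 0, 0]]

```text
clock: 13.85
eef_pos: [0.4416, -0.1978, 0.0514]
tcp_rot: [-0.067, 0.704, -0.067, -0.704]
ft_force: [-1.1, -0.8, 3.0]
opening: 0.003
```

```bash
python3 -c "
from h import *
feel(3)"
```

```text
t 14.0 pos [ 0.4416  -0.19777  0.05136] F [-0.4  -0.95  3.06] sd [0.46 0.3  0.08]
```

Request:
apply_moves:
  increments:
    - [[-1, 0.1, 0, 0, 0], [-1, 0, 0, 0, 0], [-1, 0, 0, 0, 0]]

```text
clock: 14.25
eef_pos: [0.4417, -0.1978, 0.0504]
tcp_rot: [-0.067, 0.704, -0.067, -0.704]
ft_force: [0.1, -0.2, 2.6]
opening: -0.002
```

```bash
python3 -c "
from h import *
feel(3)"
```

```text
t 14.4 pos [ 0.44168 -0.19779  0.05039] F [ 0.18 -0.35  2.7 ] sd [0.43 0.3  0.13]
```

Clearly soft (about 0.25 N/mm). I'll continue to its stop.

Request:
apply_moves:
  increments:
    - [[-1, 0.1, 0, 0, 0], [-1, 0, 0, 0, 0], [-1, 0, 0, 0, 0]]

```text
clock: 14.65
eef_pos: [0.4418, -0.1978, 0.0494]
tcp_rot: [-0.067, 0.704, -0.067, -0.704]
ft_force: [0.3, 0.2, 4.3]
opening: 0.001
```

Request:
apply_moves:
  increments:
    - [[-1, 0.1, 0, 0, 0], [-1, 0, 0, 0, 0], [-1, 0, 0, 0, 0]]

```text
clock: 14.9
eef_pos: [0.4418, -0.1978, 0.0485]
tcp_rot: [-0.067, 0.704, -0.067, -0.704]
ft_force: [0.6, -0.3, 4.9]
opening: 0.001
```

```bash
python3 -c "
from h import *
feel(3)"
```

```text
t 15.05 pos [ 0.44184 -0.1978   0.04849] F [ 0.79 -1.48  4.64] sd [0.19 0.08 0.23]
```

Request:
apply_moves:
  increments:
    - [[-1, 0.1, 0, 0, 0], [-1, 0, 0, 0, 0], [-1, 0, 0, 0, 0]]

```text
clock: 15.3
eef_pos: [0.442, -0.1979, 0.0478]
tcp_rot: [-0.067, 0.704, -0.067, -0.704]
ft_force: [0.5, -0.8, 7.7]
opening: -0.001
```

```bash
python3 -c "
from h import *
feel(3)"
```

```text
t 15.45 pos [ 0.44192 -0.19785  0.04781] F [ 0.36 -0.01  7.14] sd [0.2  0.47 0.68]
```

Request:
apply_moves:
  increments:
    - [[-1, 0.1, 0, 0, 0], [-1, 0, 0, 0, 0], [-1, 0, 0, 0, 0]]

```text
clock: 15.7
eef_pos: [0.442, -0.1979, 0.0472]
tcp_rot: [-0.067, 0.704, -0.067, -0.703]
ft_force: [0.2, 1.0, 10.5]
opening: 0.003
```

```bash
python3 -c "
from h import *
feel(3)"
```

```text
t 15.85 pos [ 0.44202 -0.19791  0.04719] F [-0.07  0.54 10.39] sd [0.2  0.23 0.22]
```

Right leaf: about 0.27 N/mm, on its stop at about 10 N, so it is clearly the softest. Now I'll lift and go over behind its knob.

Request:
apply_moves:
  increments:
    - [[-1, -0.8, 0, 0, 0], [-1, -2, 0, 0, 0], [-1, -3.5, 0, 0, 0], [-1, -3.5, 0, 0, 0], [-1, -2.5, 0, 0, 0], [-1, -0.5, 0, -2, 0], [-1, 0, 0, -4, 0], [-1, 0, 0, -4, 0], [-1, 0, 0, -4, 0], [-1, 0, 0, -3, 0], [-1, 0, 0, -1.5, 0], [-1, 0, 0, 0, 0]]

```text
clock: 16.85
eef_pos: [0.624, -0.2323, 0.1707]
tcp_rot: [0.068, -0.702, 0.067, 0.706]
ft_force: [-1.4, -0.0, -0.5]
opening: 0.001
```

```bash
python3 -c "
from h import *
feel(3)
xy,a=T['R']
plan(xy+.188*np.array([np.cos(a),np.sin(a)]),.106,a)
a=[snapshot('top')[130:230,300:400],snapshot('scene')[150:250,140:260]]
cv2.imwrite('pics/k1.png',np.hstack([cv2.resize(x[:,:,::-1],(400,400),interpolation=cv2.INTER_CUBIC) for x in a]))"
```

```text
t 17.0 pos [ 0.62233 -0.23218  0.17242] F [-0.99  0.18 -0.03] sd [0.21 0.4  0.05]
clock 17.0 pos [ 0.622  -0.2322  0.1733] xaxis [-0.003  0.001 -1.   ] F [-0.87  0.15 -0.01] j6 1.5
turn 0.0 shift cm now [ 6.73 -0.   -0.42] after turn [ 6.73 -0.   -0.42]
```

View pics/k1.png

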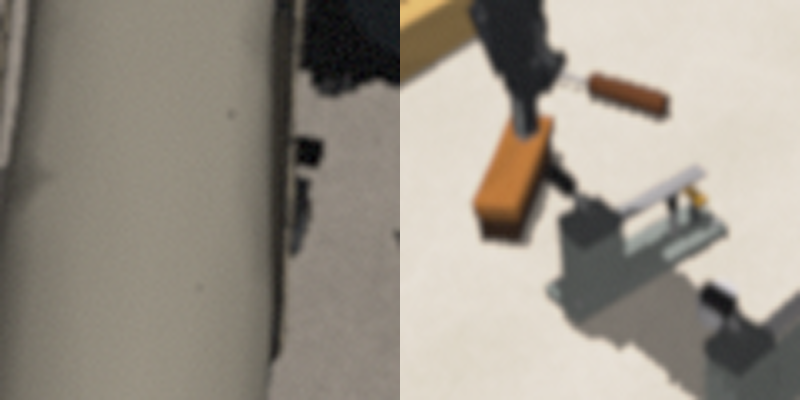

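The fingers are behind and above the right knob, and the right collar shows below its leaf. Now down and a first check behind the knob.

Request:
apply_moves:
  increments:
    - [[-1, 0, 0, -0.5, 0], [-1, 1, 0, 0, 0], [-1, 2, 0, 0, 0], [-1, 2, 0, 0, 0], [-1, 1, 0, 0, 0], [-1, 0.6, 0, 0, 0], [-1, 0, 0, 0, 0], [-1, 0, 0, 0, 0]]

```text
clock: 17.77
eef_pos: [0.6283, -0.2338, 0.1089]
tcp_rot: [-0.067, 0.704, -0.067, -0.704]
ft_force: [-0.1, -0.1, 1.0]
opening: 0.001
```

```bash
python3 -c "
from h import *
feel(3)
xy,a=T['R']
plan(xy+.118*np.array([np.cos(a),np.sin(a)]),.106,a)"
```

```text
t 17.92 pos [ 0.62872 -0.23383  0.10963] F [0.05 0.01 0.59] sd [0.57 0.34 0.57]
clock 17.92 pos [ 0.6287 -0.2338  0.1097] xaxis [ 0.002 -0.001 -1.   ] F [0.57 0.11 1.27] j6 1.5
turn 0.0 shift cm now [ 0.35 -0.04  7.3 ] after turn [ 0.35 -0.03  7.3 ]
```

Request:
apply_moves:
  increments:
    - [[-1, 0.4, 0, 0.4, 0], [-1, 0, 0, 0.6, 0], [-1, 0, 0, 0.6, 0], [-1, 0, 0, 0.6, 0], [-1, 0, 0, 0.6, 0], [-1, 0, 0, 0.6, 0], [-1, 0, 0, 0.6, 0], [-1, 0, 0, 0.6, 0], [-1, 0, 0, 0.6, 0], [-1, 0, 0, 0.6, 0], [-1, 0, 0, 0, 0], [-1, 0, 0, 0, 0]]

```text
clock: 18.92
eef_pos: [0.5699, -0.2224, 0.1038]
tcp_rot: [0.067, -0.703, 0.067, 0.705]
ft_force: [-0.5, 0.1, 0.8]
opening: 0.0
```

```bash
python3 -c "
from h import *
feel(3)
xy,a=T['R']
plan(xy+.118*np.array([np.cos(a),np.sin(a)]),.106,a)
a=[snapshot('top')[130:230,300:400],snapshot('scene')[150:250,140:260]]
cv2.imwrite('pics/k2.png',np.hstack([cv2.resize(x[:,:,::-1],(400,400),interpolation=cv2.INTER_CUBIC) for x in a]))"
```

```text
t 19.07 pos [ 0.57014 -0.22244  0.10361] F [-0.01 -0.2   0.59] sd [0.16 0.1  0.58]
clock 19.07 pos [ 0.5703 -0.2224  0.1035] xaxis [-0.002  0.001 -1.   ] F [-0.03 -0.06 -0.11] j6 1.5
turn 0.0 shift cm now [-0.25 -0.02  1.34] after turn [-0.25 -0.02  1.34]
```

View pics/k2.png

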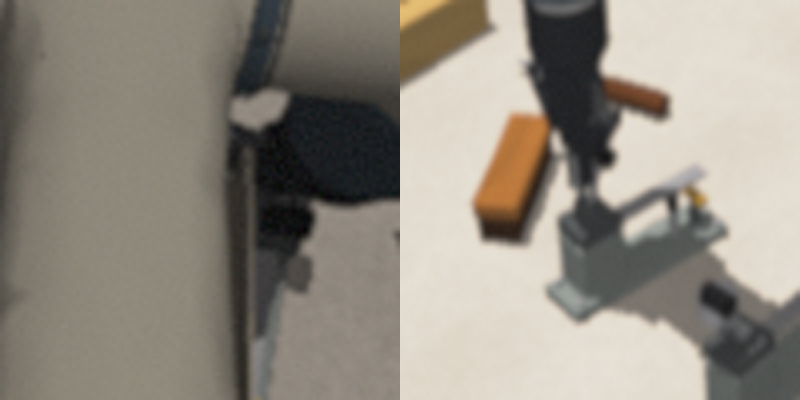

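The knob is swinging over ahead of the fingers. I'll continue gently until the end stop.

Request:
apply_moves:
  increments:
    - [[-1, 0, 0, 0.4, 0], [-1, 0, 0, 0.4, 0], [-1, 0, 0, 0.2, 0], [-1, 0, 0, 0, 0], [-1, 0, 0, 0, 0]]

```text
clock: 19.58
eef_pos: [0.5616, -0.2208, 0.1048]
tcp_rot: [-0.067, 0.704, -0.067, -0.703]
ft_force: [4.1, -0.2, 1.4]
opening: 0.002
```

Request:
apply_moves:
  increments:
    - [[-1, 0, 0, 0.2, 0], [-1, 0, 0, 0, 0], [-1, 0, 0, 0, 0]]

```text
clock: 19.83
eef_pos: [0.561, -0.2208, 0.1054]
tcp_rot: [-0.067, 0.705, -0.067, -0.702]
ft_force: [6.7, -2.2, 2.4]
opening: -0.0
```

Request:
apply_moves:
  increments:
    - [[-1, 0, 0, 0.2, 0], [-1, 0, 0, 0, 0], [-1, 0, 0, 0, 0]]

```text
clock: 20.08
eef_pos: [0.5604, -0.2207, 0.1061]
tcp_rot: [-0.066, 0.707, -0.067, -0.701]
ft_force: [8.9, -3.0, 2.5]
opening: 0.002
```

Request:
apply_moves:
  increments:
    - [[-1, 0, 0, 0.3, 0], [-1, 0, 0, 0, 0], [-1, 0, 0, 0, 0]]

```text
clock: 20.33
eef_pos: [0.5593, -0.2206, 0.1073]
tcp_rot: [-0.066, 0.708, -0.067, -0.7]
ft_force: [11.1, -2.3, 4.0]
opening: 0.0
```

```bash
python3 -c "
from h import *
feel(3)"
```

```text
t 20.48 pos [ 0.55932 -0.22055  0.10735] F [11.66 -2.92  3.45] sd [0.18 0.38 0.67]
```

Firm resistance (12 N): the lever is at its end. Backing off to look.

Request:
apply_moves:
  increments:
    - [[-1, 0, 0, -1, 0], [-1, 0, 0, -2, 0], [-1, -2, 0, 0, 0], [-1, -3.5, 0, 0, 0], [-1, -3.5, 0, 0, 0], [-1, -1, 3, 0, 0], [-1, 0, 3.8, 0, 0], [-1, 0, 3.8, 1, 0], [-1, 0, 3, 2.5, 0], [-1, 0, 2, 3.5, 0], [-1, 0, 2, 3.5, 0], [-1, 0, 0, 3.5, 0]]

```text
clock: 21.48
eef_pos: [0.4093, -0.3729, 0.2028]
tcp_rot: [0.068, -0.702, 0.067, 0.706]
ft_force: [0.3, 0.8, 0.2]
opening: 0.001
```

Request:
apply_moves:
  increments:
    - [[-1, 0, 0, 3.5, 0], [-1, 0, 0, 3.5, 0], [-1, 0, 0, 2, 0], [-1, 0, 0, 0, 0], [-1, 0, 0, 0, 0]]

```text
clock: 21.9
eef_pos: [0.3229, -0.3538, 0.2043]
tcp_rot: [0.068, -0.703, 0.067, 0.704]
ft_force: [0.0, -0.7, 0.7]
opening: -0.001
```

```bash
python3 -c "
from h import *
a=[snapshot('top')[130:250,180:420],snapshot('scene')[170:290,160:400]]
cv2.imwrite('pics/e1.png',np.vstack([cv2.resize(x[:,:,::-1],(600,300),interpolation=cv2.INTER_CUBIC) for x in a]))
im=snapshot('top'); m=(im.max(2)<35).astype(np.uint8); m[:150]=0;m[250:]=0;m[:,:190]=0;m[:,390:]=0
n,l,s,c=cv2.connectedComponentsWithStats(m)
for k in range(1,n):
    if s[k,4]>8: print(s[k],c[k].round(1),ray('top',c[k],.121).round(4))
hsv=cv2.cvtColor(im,cv2.COLOR_RGB2HSV)
xy,a=T['R']; print('expect open knob px',proj('top',[*(xy+.0968*np.array([np.cos(a),np.sin(a)])),.1213]), manip.get_state()['ft_force'])"
```

```text
[280 153  10   6  48] [284.5 155.2] [ 0.6241 -0.0054  0.121 ]
[205 157  10   6  54] [209.6 159.4] [0.6148 0.1804 0.121 ]
[277 162   5   3  13] [279.3 163. ] [0.6043 0.0077 0.121 ]
[364 184  13  10  82] [369.9 188.8] [ 0.5375 -0.2142  0.121 ]
expect open knob px [370.53572866 189.2578464 ] [-0.13155257  0.84977433 -0.2806247 ]
```

View pics/e1.png

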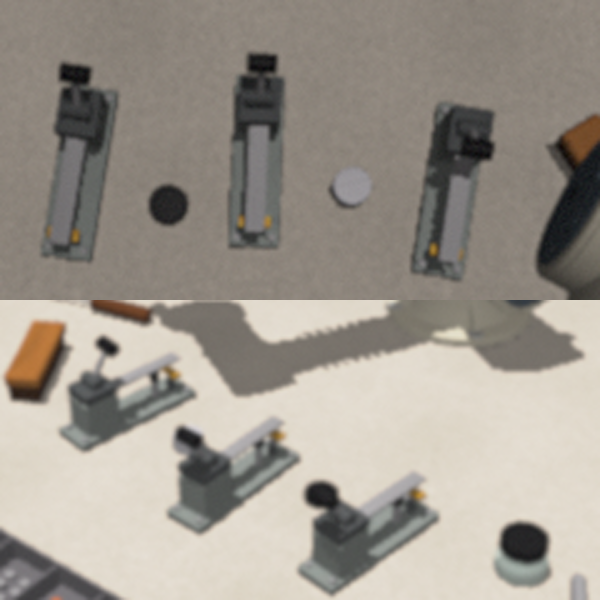

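The right knob is at pixel (369.9,188.8), against (370.5,189.3) expected when fully open. The other two knobs haven't moved, all three collars hang below their leaves, and the lid and tin are in place. Handing in.

```bash
python3 -c "
from station import manip
print(manip.close_job())"
```

```text
the job is handed in; nothing more can be done
None
```

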